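Prove the bench supply stop and reset it

TASK

Do the start-of-day check of the bench's supply stop: press the three-lobed mushroom head straight in until it latches down, then push one of its lobes round clockwise with a fingertip until the head springs back out, and let it go so that it turns back. With the head out, press the flat reset button fully in and let it come out again. Use fingertip pushes only: do not grip the head or a lobe between the fingers, and leave the wash bottle, tube rack, pipette and marker where they are.

Things in the scene. Friction and masses are not known exactly. Their poses are not given: they have to be found in the camera images.
- stop_top (a point): Top centre of the stop's head, on its axis; 114 mm above the bench when out. z up, x along the middle of one lobe; turns with the head. The head: a round dome 52 mm across, its top flat over 24 mm, with three lobes 120 degrees apart, each 16 mm wide, straight-sided with a round end, reaching 40 mm from the axis; lobe tops 4 mm, undersides 22 mm below this point. Latched in, all is 8 mm lower.
- stop_lobe0 (a point): Middle of the end of a lobe of the stop head (the one along the x axis of stop_top): 32 mm from the head's axis, half-way up the lobe, which is 16 mm wide and 18 mm high. Turns with the head.
- stop_lobe1 (a point): Middle of the end of a lobe of the stop head: 32 mm from the head's axis, half-way up the lobe, which is 16 mm wide and 18 mm high. Turns with the head.
- stop_lobe2 (a point): Middle of the end of a lobe of the stop head: 32 mm from the head's axis, half-way up the lobe, which is 16 mm wide and 18 mm high. Turns with the head.
- stop_plunger (a joint): How far the stop head is pressed in: 0 out, 0.008 m fully in. It resists with about 8 N at first, then less; past 3 to 5 mm it snaps in by itself and stays in. It latches only with the head at rest (pressing a turned head turns it back).
- stop_head (a joint): Turn of the stop head, clockwise seen from above: 0 at rest, at most 1.05 rad; it does not turn the other way. A spring (up to about 4 N felt at the end of a lobe) turns it back when let go. Turning the latched head lifts it, and at 0.4 to 0.8 rad it springs out. White chevrons on the lobes point the way.
- reset_top (a point): Centre of the flat top of the reset button: a round white push button 34 mm across in a black ring 50 mm across and 12 mm high, on the station's top 110 mm from the stop, on either side of it. This point is 22 mm above the station's top and 10 mm above the ring; z up.
- reset (a joint): How far the reset button is pressed in: 0 out, 0.006 m fully in (about 5 N); it springs back.
- lamp: Pilot lamp on the station's top face, 110 mm from the stop opposite the reset button: a tall clear round-ended lens 22 mm across on a steel ring 32 mm across, 32 mm high in all; fixed. Origin at the centre of its underside, z up.
- wash_bottle: Loose white wash bottle with a blue cap and bent spout, 72 mm across, 216 mm high, standing beside the station. Origin at the centre of its underside.
- tube_rack: Loose white tube rack 70 x 150 mm, 47 mm high with tubes, standing beside the station. Origin at the centre of its underside.
- pipette: Loose micropipette, 237 mm long, lying on the bench beyond the station. Origin on the bench under its middle; x along it towards the tip.
- marker: Loose marker pen, 140 mm long and 16 mm thick, lying on the bench on the robot's side of the station. Origin on the bench under its middle; x along it.
- station: The stop's fixed enclosure: flat-topped box 130 (x) x 320 (y) mm, 70 mm high. Origin at the centre of its underside, z up. The stop stands at the middle of its top, on a collar 42 mm across and 7 mm high (neck under the head 27 mm thick); the reset button and the pilot lamp stand 110 mm from it along y, on opposite sides. Nothing else rises from the top.

How it is judged:
By the outcome, as a careful person would: the job done as asked, in the order asked, and still so for the second after the job is handed in, with the robot touching nothing.
It also fails if it takes over 61 s, if anything falls off the work surface, if the arm or the gripper's body presses on something with over 40 N, if the wrist force passes 120 N, or if a joint passes its speed limit or range.

ROBOT

A 7-joint arm with a two-finger parallel gripper is mounted at the origin on the work surface. World frame = base frame: x ahead of the robot, y to its left, z up, the work surface at z = 0. Lengths are in m, angles in rad, forces in N, time in s.
With the tool pointing down it reaches from about 0.425 to 0.975 m from the base axis. Payload 16.7 kg.
Tool frame: the origin (TCP) lies at the very end of the fingers, on their centre line; the grasp point (between the pads) lies 19 mm behind it; z points along the fingers, y is the direction in which the jaws open and shut (so a half turn about z gives the same grasp; the last joint's range is limited). The gripper opens to 85 mm and grips with 20 to 120 N. Pads are 22 mm wide; open, the fingers measure 114 mm over their backs; the gripper's body (76 mm by 85 mm) begins 54 mm behind the grasp point. The pads swing forward as they close: fully open they stand 13 mm farther back than shut.
Start: joints at [1.05, 0.426, 0.074, 1.606, -0.034, 1.111, -0.067], TCP at [0.245, -0.629, 0.231] pointing down, gripper open.
Joint ranges: [-2.85, 2.85], [-0.5, 2.14], [-1.23, 1.37], [0.21, 2.46], [-1.02, 4.16], [0.16, 2.05], [-2.73, 2.73]. Speed limits (rad/s): [1.89, 1.89, 2.39, 2.39, 3.01, 3.01, 3.01].

INTERFACE

Orientations are given as a unit quaternion [x, y, z, w].
In Python, from cell import sense, get_image, close_job gives the robot as it stands. The module is installed in compiled form; this text tells all that it offers.
- The arm moves only by the tool arm_command, never from a script. Its argument "series" is a list of rows, each a list of 7 numbers: the shift along the tool's x, y, z in units of 30 mm (1.0 is 30 mm), then the turn, a rotation vector about the tool's x, y, z in degrees, then the closure, from -1 (fully open) to 1 (shut). A call has 1 to 20 rows; each row shifts and turns the commanded pose from where the row before left it, along the tool's axes as they then stand; what a row does not reach is not made up. A row lasts 1/8 s, in which the tool goes at most 62.5 mm and 10.7 degrees, less where a joint would pass 70% of its speed; a pose out of reach is approached as far as the arm can. A call is refused whole if a number of a shift passes 1 or a number of a turn 10.7, either way. A call with a gripper value outside its range is refused whole. The fingers move at their own pace and stop on an object; "force" is the grip in N (left out, the last holds). Time passes only in rows, so rows that do not move let the fingers close. It gives the time, the measured TCP pose, the force and the opening at its end, in the units of the state.
- sense(): the state, without advancing time (a new reading comes with each control period).
- get_image(name): name is "scene" or "top" or "wrist"; returns a dict with "image" (480x640x3 uint8, blue, green, red), "fx", "fy", "cx", "cy" (pixels), "R" (3x3) and "t" (3): a world point X has camera coordinates R X + t. Camera axes: x right, y down, z forward; pixel columns grow to the right and rows downward; lengths in m; the calibration is good to about 2 mm. A picture is of the moment at which its call begins. There is no depth.
- close_job(): hands the job in, once; it reports no verdict.
The state is a dict: "t": time; "qpos": joint angles; "dq": joint speeds; "joint_efforts": joint torques, N m; "tcp_pos": TCP position; "tool_rot": TCP orientation; "force": force on the tool from outside, world axes, zero at the start; "torque": the same for the moment, N m; "width": opening from 0.0 (shut) to 1.0 (fully open).
Only numpy, scipy, OpenCV 4.12 (cv2) and the standard library are available. Lean on these libraries where they do the work, as an engineer would, in place of code of your own. Each camera call takes 0.05 s, during which the arm holds its last target. There are 200 camera calls.

## Working session

There is one attempt and no reset: what is moved stays moved. The work goes in short steps, Python scripts to look and compute and a tool call to move; the robot and the scene stay as the last step left them, time stands still between calls to the robot, and variables do not carry over. Pictures are saved under pics/ and viewed, about 8 in all and at most 12, crops included, and the job is handed in when it is done.

Besides the shell and the picture viewer there is one more tool, called after "Call:" as name(argument=value, ...), one argument or row to a line, values as JSON. arm_command: Moves the arm, as the interface text tells. Its arguments: {"type":"object","properties":{"series":{"type":"array","items":{"type":"array","items":{"type":"number"}}},"force":{"type":"number"}},"required":["series"]}

```bash
mkdir -p pics; cat > h.py <<'E'
import cv2, numpy as np
from cell import sense, get_image, close_job
def shot(n,f=None):
    d=get_image(n)
    if f: cv2.imwrite('pics/'+f,d['image'])
    return d
def ray(d,u,v,z):
    R=np.array(d['R']);t=np.array(d['t']);c=-R.T@t
    w=R.T@np.array([(u-d['cx'])/d['fx'],(v-d['cy'])/d['fy'],1])
    return c+w*(z-c[2])/w[2]
def proj(d,X):
    p=np.array(d['R'])@np.array(X)+np.array(d['t']);return d['fx']*p[0]/p[2]+d['cx'],d['fy']*p[1]/p[2]+d['cy']
E
python3 - <<'E'
from h import *
import pickle
s=sense();print(s)
for n in('top','scene'):
    d=shot(n,n+'1.png');pickle.dump(d,open(n+'.pkl','wb'))
    print(n,-np.array(d['R']).T@d['t'],d['R'],d['fx'])
E
```

```text
{'t': 0.0, 'qpos': array([ 1.05050895,  0.42677143,  0.07384689,  1.60662117, -0.03410359,
        1.11079054, -0.06711733]), 'dq': array([ 0.00021595, -0.00036315,  0.00050653,  0.00173567,  0.0023599 ,
       -0.00057756, -0.00073116]), 'joint_efforts': array([ 6.74836656e-05, -9.49824572e+01,  3.76064122e+00, -4.63506782e+01,
        1.92948687e-02,  1.02440827e-02,  2.12088736e-05]), 'tcp_pos': array([ 0.24441093, -0.62875151,  0.23057793]), 'tool_rot': array([ 9.82867906e-01,  1.84310165e-01, -1.69908621e-04, -6.43475161e-04]), 'force': array([-0.29733707, -0.31461402, -0.61955219]), 'torque': array([ 0.00582747,  0.0134064 , -0.00059546]), 'width': 0.9985072103671626}
top [0.30901559 0.02994648 1.42101532] [[ 0.06093793 -0.99814099  0.00106341]
 [-0.97574426 -0.05979493 -0.21058897]
 [ 0.21026107  0.01179524 -0.97757412]] 606.0938415488012
scene [ 1.38306548 -0.09814783  0.64563276] [[ 0.1554106   0.98773413  0.01512707]
 [ 0.55136236 -0.07402532 -0.83097521]
 [-0.8196628   0.13748285 -0.55610374]] 538.4921655866543
```

View pics/top1.png

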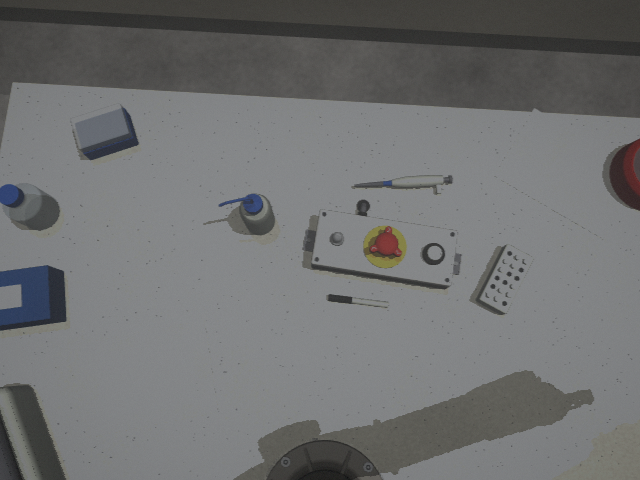

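View pics/scene1.png

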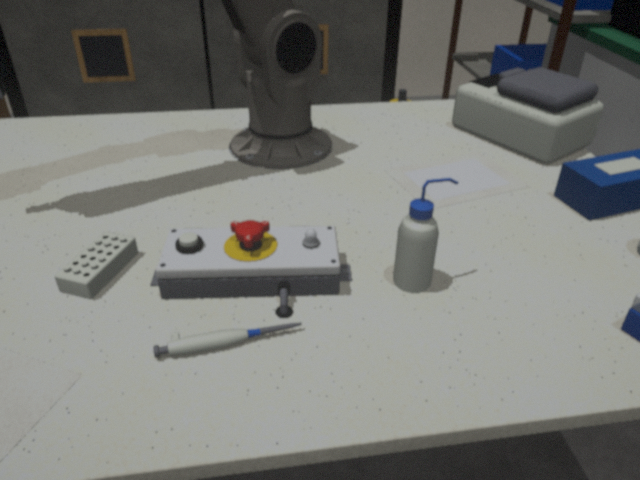

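The top view shows the red head at about (387,243), the reset at (433,254) and the lamp at (337,238). The bottle is at (256,212), the rack at (506,280), the marker at (358,300) and the pipette at (403,183). The scene view agrees.

```bash
python3 - <<'E'
from h import *
import pickle
d=pickle.load(open('top.pkl','rb'));im=d['image']
hsv=cv2.cvtColor(im,cv2.COLOR_BGR2HSV)
def cen(m):
    n,l,s,c=cv2.connectedComponentsWithStats(m.astype(np.uint8));i=1+np.argmax(s[1:,4]);return c[i],s[i]
H,S,V=cv2.split(hsv)
roi=np.zeros(H.shape,bool);roi[205:290,300:465]=1
y=cen(roi&(S>90)&((H>18)&(H<38)|(H<10)|(H>170)));print('disc',y,ray(d,*y[0],.071))
r=cen(roi&(S>120)&((H<10)|(H>170)));print('red',r,ray(d,*r[0],.104))
print('reset',ray(d,433.5,252.5,.092),'lamp',ray(d,337,238,.09))
a=ray(d,433.5,252.5,.092);b=ray(d,*y[0],.071);print(np.linalg.norm((a-b)[:2]),np.degrees(np.arctan2(*(a-b)[:2][::-1])))
print('bottle',ray(d,254,205,.216), 'rack',ray(d,506,280,.04))
c=cv2.resize(im[200:300,300:470],None,fx=4.5,fy=4.5,interpolation=cv2.INTER_CUBIC);cv2.imwrite('pics/c1.png',c)
E
```

```text
disc (array([384.66452648, 245.97913323]), array([ 364,  226,   42,   42, 1246], dtype=int32)) [ 0.57257173 -0.10277318  0.071     ]
red (array([386.43478261, 243.22654462]), array([370, 227,  32,  29, 437], dtype=int32)) [ 0.57256321 -0.10320163  0.104     ]
reset [ 0.56035849 -0.20979847  0.092     ] lamp [0.58051136 0.00640016 0.09      ]
0.10771990440072711 -96.51017486380384
bottle [0.61338079 0.18244002 0.216     ] rack [ 0.5163577  -0.38639368  0.04      ]
```

View pics/c1.png

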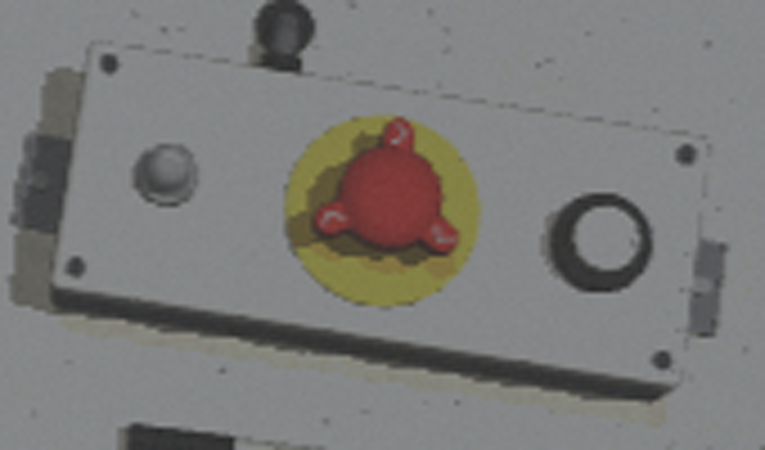

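Call:
arm_command(
  series=[
    [0.92, -0.69, 0, 0, 0, 0, 1],
    [0.92, -0.69, 0, 0, 0, 0, 1],
    [0.92, -0.69, 0, 0, 0, 0, 1],
    [0.92, -0.69, 0, 0, 0, 0, 1],
    [0.92, -0.69, 0, 0, 0, 0, 1],
    [0.92, -0.69, 0, 0, 0, 0, 1],
    [0.92, -0.69, 0, 0, 0, 0, 1],
    [0.92, -0.69, 0, 0, 0, 0, 1],
    [0.92, -0.69, 0, 0, 0, 0, 1],
    [0.92, -0.69, 0, 0, 0, 0, 1],
    [0.92, -0.69, 0, 0, 0, 0, 1],
    [0.92, -0.69, 0, 0, 0, 0, 1],
    [0.92, -0.69, 0, 0, 0, 0, 1],
    [0.92, -0.69, 0, 0, 0, 0, 1],
    [0.92, -0.69, 0, 0, 0, 0, 1],
    [0.92, -0.69, 0, 0, 0, 0, 1],
    [0.92, -0.69, 0, 0, 0, 0, 1],
    [0.9, -0.65, 0, 0, 0, 0, 1],
    [0, 0, 0, 0, 0, 0, 1],
    [0, 0, 0, 0, 0, 0, 1],
  ],
  force=60,
)

```text
t: 2.6
tcp_pos: [0.572, -0.1037, 0.231]
tool_rot: [0.983, 0.184, -0.0, 0.0]
force: [-0.4, -0.7, -0.1]
width: 0.001
```

```bash
python3 - <<'E'
from h import *
import pickle
s=sense();print(s['tcp_pos'],s['tool_rot'],s['force'],s['width'],s['qpos'])
d=shot('wrist','w1.png');pickle.dump(d,open('w.pkl','wb'))
print(-np.array(d['R']).T@d['t'],proj(d,[.5726,-.1031,.114]),proj(d,s['tcp_pos']))
E
```

```text
[ 0.57204368 -0.10369887  0.2309961 ] [ 9.82893818e-01  1.84172652e-01 -4.19631418e-04  1.77366615e-05] [-0.39859151 -0.69707051 -0.06614304] 0.0009878905716193098 [ 0.26301801  0.28662058 -0.23561143  1.80759088  0.07610712  1.05694432
 -1.20116713]
[ 0.63981815 -0.07653059  0.37399186] (np.float64(315.07720781692575), np.float64(231.82735958274364)) (np.float64(316.2664136181177), np.float64(307.7519958315095))
```

View pics/w1.png

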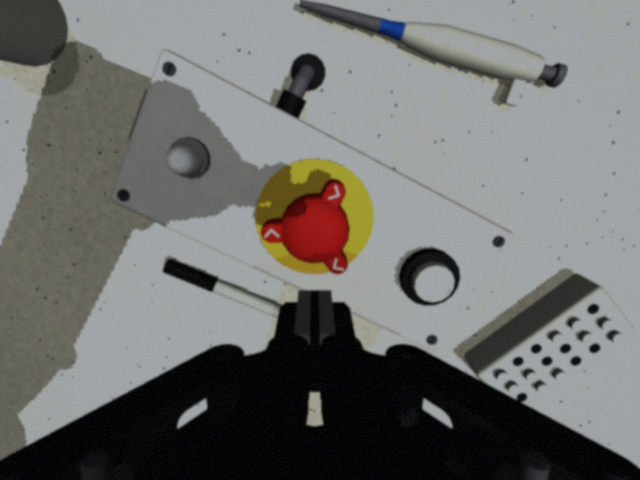

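The wrist view shows the head centred near (315,229). The chevroned lobes are at (333,192), (271,232) and (337,263), and the reset button is at (433,283). The gray pads sit at columns 297–333, with the tips at row 291.

```bash
python3 - <<'E'
from h import *
import pickle
d=pickle.load(open('w.pkl','rb'));im=d['image']
H,S,V=cv2.split(cv2.cvtColor(im,cv2.COLOR_BGR2HSV))
m=((S>120)&((H<8)|(H>172))).astype(np.uint8);m[:150]=0;m[285:]=0
yl=((S>90)&(((H>18)&(H<38))|(m>0))).astype(np.uint8);yl[:150]=0;yl[285:]=0
c=max(cv2.findContours(yl,0,2)[0],key=cv2.contourArea);e=cv2.fitEllipse(c);print('disc',e,ray(d,*e[0],.071))
# dome: opening removes lobes
k=cv2.getStructuringElement(2,(31,31));o=cv2.morphologyEx(m,2,k)
c=max(cv2.findContours(o,0,2)[0],key=cv2.contourArea);q,r=cv2.minEnclosingCircle(c);print('dome',q,r,ray(d,*q,.1))
for p in((333,192),(271,232),(337,263)):
    a=ray(d,*p,.11)-[.572,-.1035,.11];print(p,np.hypot(*a[:2]),np.degrees(np.arctan2(a[1],a[0])))
print('reset',ray(d,433,283,.092))
f=d['fx'];D=(np.array(d['R'])@sense()['tcp_pos']+d['t'])[2];print('pad mm',36*D/f*1e3,'black mm',75*D/f*1e3)
E
```

```text
disc ((313.96405029296875, 215.9454345703125), (113.66802978515625, 116.64888000488281), 90.19697570800781) [ 0.57388283 -0.10166621  0.071     ]
dome (313.1739196777344, 229.32608032226562) 35.43905258178711 [ 0.57028977 -0.10247114  0.1       ]
(333, 192) 0.03151002850548728 -2.184586556318523
(271, 232) 0.03242205108707083 112.239431053214
(337, 263) 0.029593799257528513 -125.25264752407939
reset [ 0.56148469 -0.2106389   0.092     ]
pad mm 15.192418348200295 black mm 31.650871558750612
```

Call:
arm_command(
  series=[
    [0, 0, 0.9, 0, 0, 0, 1],
    [0, 0, 0.9, 0, 0, 0, 1],
    [0, 0, 0.9, 0, 0, 0, 1],
    [0, 0, 0.8, 0, 0, 0, 1],
    [0, 0, 0.2, 0, 0, 0, 1],
    [0, 0, 0.07, 0, 0, 0, 1],
    [0, 0, 0.07, 0, 0, 0, 1],
    [0, 0, 0.07, 0, 0, 0, 1],
    [0, 0, 0.07, 0, 0, 0, 1],
    [0, 0, 0.07, 0, 0, 0, 1],
    [0, 0, 0.07, 0, 0, 0, 1],
    [0, 0, 0, 0, 0, 0, 1],
  ],
)

```text
t: 4.15
tcp_pos: [0.5724, -0.1031, 0.1075]
tool_rot: [0.983, 0.184, -0.0, -0.0]
force: [1.0, -0.6, 0.4]
width: -0.0
```

Call:
arm_command(
  series=[
    [0, 0, 0.04, 0, 0, 0, 1],
    [0, 0, 0.04, 0, 0, 0, 1],
    [0, 0, 0, 0, 0, 0, 1],
  ],
)

```text
t: 4.53
tcp_pos: [0.5727, -0.1031, 0.106]
tool_rot: [0.983, 0.184, 0.0, 0.0]
force: [-4.0, 1.7, 11.2]
width: -0.004
```

Call:
arm_command(
  series=[
    [0, 0, -0.5, 0, 0, 0, 1],
    [0, 0, -0.5, 0, 0, 0, 1],
    [-0.4, -0.44, 0, 0, 0, 0, 1],
    [-0.4, -0.45, 0, 0, 0, 0, 1],
    [-0.3, -0.45, 0, 0, 0, 0, 1],
    [0, 0, 0.5, 0, 0, 0, 1],
    [0, 0, 0.5, 0, 0, 0, 1],
    [0, 0, 0.3, 0, 0, 0, 1],
    [0, 0, 0.3, 0, 0, 0, 1],
    [0, 0, 0, 0, 0, 0, 1],
  ],
)

```text
t: 5.78
tcp_pos: [0.5268, -0.0776, 0.0865]
tool_rot: [0.983, 0.184, -0.001, -0.0]
force: [-0.1, -0.4, -0.5]
width: 0.0
```

```bash
python3 - <<'E'
from h import *
s=sense();print(s['tcp_pos'],s['force'])
a=shot('wrist')['image'];d=shot('scene');b=d['image']
u,v=map(int,proj(d,[.5725,-.103,.1]));b=cv2.resize(b[v-50:v+50,u-65:u+65],None,fx=3,fy=3,interpolation=cv2.INTER_CUBIC)
a=a[100:400,120:520];cv2.imwrite('pics/m2.png',np.hstack([a,b]))
E
```

```text
[ 0.52684521 -0.07763071  0.08646901] [-0.12746693 -0.38296819 -0.53932476]
```

View pics/m2.png

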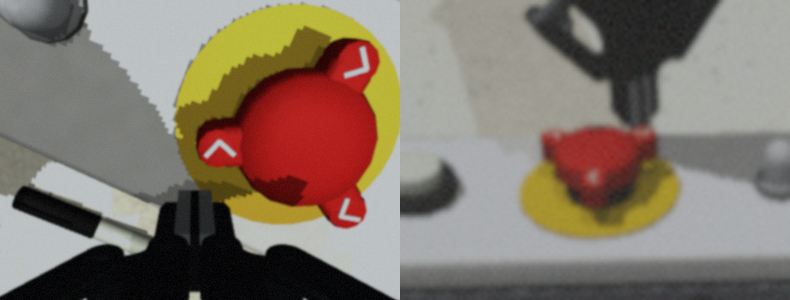

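The wrist view shows the head latched low and the left lobe at about (218,145) in the crop. The fingertip is at (193,200), just behind that lobe, so pushing along tool +x turns the head clockwise.

Call:
arm_command(
  series=[
    [0.2, 0.03, 0, 0, 0, 0, 1],
    [0.2, 0, 0, 0, 0, 0, 1],
    [0.092, -0.041, 0, 0, 0, 4, 1],
    [0.092, -0.041, 0, 0, 0, 4, 1],
    [0.092, -0.041, 0, 0, 0, 4, 1],
    [0.092, -0.041, 0, 0, 0, 4, 1],
    [0.092, -0.041, 0, 0, 0, 4, 1],
    [0.092, -0.041, 0, 0, 0, 4, 1],
    [0.092, -0.041, 0, 0, 0, 4, 1],
    [0.092, -0.041, 0, 0, 0, 4, 1],
  ],
)

```text
t: 7.12
tcp_pos: [0.5591, -0.0613, 0.0875]
tool_rot: [0.996, -0.095, -0.0, -0.0]
force: [-3.1, 0.6, 2.9]
width: 0.001
```

```bash
python3 - <<'E'
from h import *
s=sense();print(s['tcp_pos'],s['tool_rot'],s['force'],s['qpos'])
a=shot('wrist')['image'];d=shot('scene');b=d['image']
u,v=map(int,proj(d,[.5725,-.103,.1]));b=cv2.resize(b[v-50:v+50,u-65:u+65],None,fx=3,fy=3,interpolation=cv2.INTER_CUBIC)
a=a[100:400,120:520];cv2.imwrite('pics/m3.png',np.hstack([a,b]))
E
```

```text
[ 0.55911587 -0.06134149  0.08745656] [ 9.95501941e-01 -9.47406462e-02 -3.02928319e-04 -6.20042093e-05] [-3.08422359  0.6006087   2.91432366] [ 0.0803779   0.42071775 -0.10545873  1.97533987  0.06288804  0.74918376
 -1.82260899]
```

View pics/m3.png

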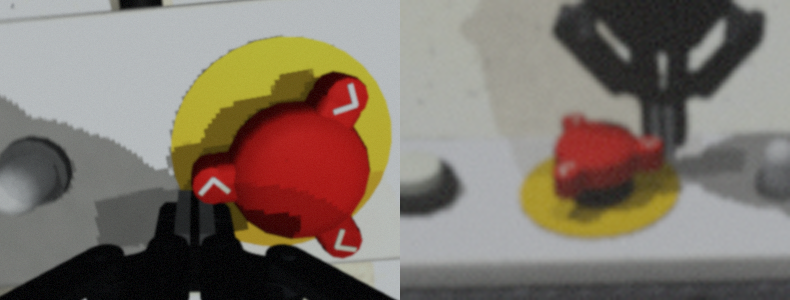

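The lobe at (213,182) is against the finger and the head has turned about 28°; I'll continue to about 50°.

Call:
arm_command(
  series=[
    [0.092, -0.041, 0, 0, 0, 4, 1],
    [0.092, -0.041, 0, 0, 0, 4, 1],
    [0.092, -0.041, 0, 0, 0, 4, 1],
    [0.092, -0.041, 0, 0, 0, 4, 1],
    [0.092, -0.041, 0, 0, 0, 4, 1],
    [0, 0, 0, 0, 0, 0, 1],
  ],
)

```text
t: 7.98
tcp_pos: [0.5741, -0.0599, 0.0873]
tool_rot: [0.964, -0.264, -0.0, -0.0]
force: [-1.3, 2.5, 0.8]
width: -0.001
```

```bash
python3 - <<'E'
from h import *
s=sense();print(s['tcp_pos'],s['tool_rot'],s['force'],s['qpos'])
a=shot('wrist')['image'];d=shot('scene');b=d['image']
u,v=map(int,proj(d,[.5725,-.103,.1]));b=cv2.resize(b[v-50:v+50,u-65:u+65],None,fx=3,fy=3,interpolation=cv2.INTER_CUBIC)
a=a[100:400,120:520];cv2.imwrite('pics/m4.png',np.hstack([a,b]))
E
```

```text
[ 0.57410981 -0.05988272  0.08728892] [ 9.64495065e-01 -2.64100810e-01 -1.44606296e-04 -1.00577740e-04] [-1.31595779  2.54596598  0.84977958] [ 0.01106752  0.43843747 -0.02314686  1.94658814  0.0139118   0.75694147
 -2.12534556]
```

View pics/m4.png

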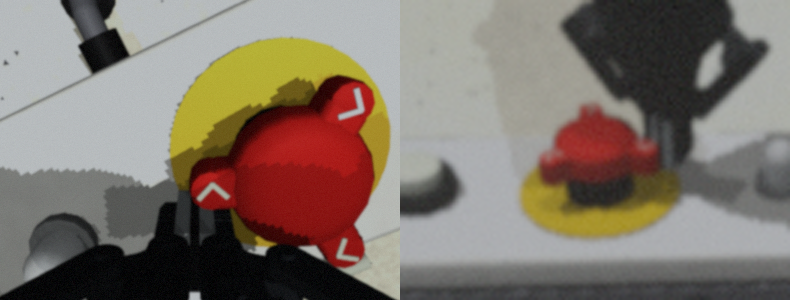

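Call:
arm_command(
  series=[
    [0.092, -0.041, 0, 0, 0, 4, 1],
    [0.069, -0.031, 0, 0, 0, 3, 1],
    [0, 0, 0, 0, 0, 0, 1],
  ],
)

```text
t: 8.45
tcp_pos: [0.5793, -0.0606, 0.0873]
tool_rot: [0.947, -0.323, -0.0, -0.0]
force: [-1.7, 5.1, 0.8]
width: -0.001
```

Call:
arm_command(
  series=[
    [-0.089, 0.048, 0, 0, 0, -4, 1],
    [-0.089, 0.048, 0, 0, 0, -4, 1],
    [-0.089, 0.048, 0, 0, 0, -4, 1],
    [-0.089, 0.048, 0, 0, 0, -4, 1],
    [-0.089, 0.048, 0, 0, 0, -4, 1],
    [-0.089, 0.048, 0, 0, 0, -4, 1],
    [-0.089, 0.048, 0, 0, 0, -4, 1],
    [-0.089, 0.048, 0, 0, 0, -4, 1],
    [-0.089, 0.048, 0, 0, 0, -4, 1],
    [-0.089, 0.048, 0, 0, 0, -4, 1],
    [-0.089, 0.048, 0, 0, 0, -4, 1],
    [-0.089, 0.048, 0, 0, 0, -4, 1],
    [-0.089, 0.048, 0, 0, 0, -4, 1],
    [-0.089, 0.048, 0, 0, 0, -4, 1],
    [-0.2, 0, 0, 0, 0, -3, 1],
    [-0.3, 0, 0, 0, 0, 0, 1],
    [0, 0, -0.4, 0, 0, 0, 1],
    [0, 0, -1, 0, 0, 0, 1],
    [0, 0, -1, 0, 0, 0, 1],
    [0, 0, -1, 0, 0, 0, 1],
  ],
)

```text
t: 10.95
tcp_pos: [0.5264, -0.0778, 0.1913]
tool_rot: [0.983, 0.184, 0.001, 0.0]
force: [0.4, -0.6, -0.4]
width: 0.001
```

```bash
python3 - <<'E'
from h import *
s=sense();print(s['tcp_pos'],s['tool_rot'],s['force'])
a=shot('wrist')['image'];d=shot('scene');b=d['image']
# top of the red silhouette in the scene view vs start and vs expected
import pickle
def red(im):
    H,S,V=cv2.split(cv2.cvtColor(im,cv2.COLOR_BGR2HSV));m=((S>120)&((H<8)|(H>172))).astype(np.uint8);m[:200]=0;m[280:]=0;m[:,:200]=0;m[:,300:]=0
    ys,xs=np.nonzero(m);return ys.min(),ys.max(),xs.min(),xs.max(),ys.mean(),xs.mean(),len(ys)
print(red(pickle.load(open('scene.pkl','rb'))['image']),red(b))
e=pickle.load(open('scene.pkl','rb'));print(proj(e,[.5725,-.103,.1]),proj(e,[.5725,-.103,.108]))
u,v=map(int,proj(d,[.5725,-.103,.1]));b=cv2.resize(b[v-50:v+50,u-65:u+65],None,fx=3,fy=3,interpolation=cv2.INTER_CUBIC)
cv2.imwrite('pics/m5.png',np.hstack([a[60:360,120:520],b]))
E
```

```text
[ 0.52635392 -0.07783808  0.19132556] [9.82885051e-01 1.84219122e-01 5.25683055e-04 1.19302894e-04] [ 0.35939486 -0.61265761 -0.40109586]
(np.int64(221), np.int64(246), np.int64(231), np.int64(267), np.float64(230.84778761061946), np.float64(248.91858407079647), 565) (np.int64(221), np.int64(247), np.int64(231), np.int64(267), np.float64(230.96385542168676), np.float64(248.9104991394148), 581)
(np.float64(249.05093826059257), np.float64(232.91083918113114)) (np.float64(248.76094003795274), np.float64(229.20998954033))
```

View pics/m5.png

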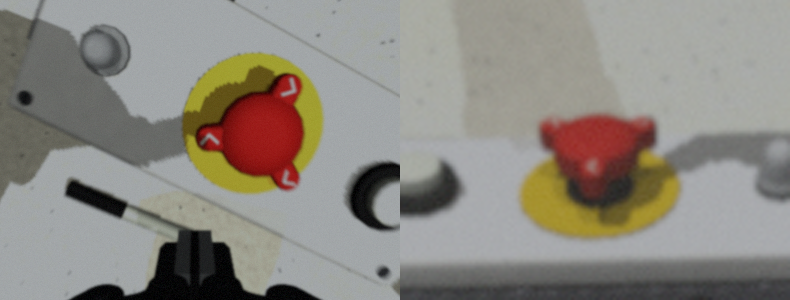

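The head silhouette in the scene view is back at its starting rows (221–247; latched would shift it about 4 px), and the lobes are back at their rest directions. The reset comes next.

Call:
arm_command(
  series=[
    [-0.09, 0.76, 0, 0, 0, 0, 1],
    [-0.09, 0.76, 0, 0, 0, 0, 1],
    [-0.09, 0.76, 0, 0, 0, 0, 1],
    [-0.09, 0.76, 0, 0, 0, 0, 1],
    [-0.09, 0.76, 0, 0, 0, 0, 1],
    [-0.09, 0.76, 0, 0, 0, 0, 1],
    [0, 0, 0.8, 0, 0, 0, 1],
    [0, 0, 0.8, 0, 0, 0, 1],
    [0, 0, 0.8, 0, 0, 0, 1],
    [0, 0, 0.6, 0, 0, 0, 1],
    [0, 0, 0.2, 0, 0, 0, 1],
    [0, 0, 0.08, 0, 0, 0, 1],
    [0, 0, 0.08, 0, 0, 0, 1],
    [0, 0, 0.08, 0, 0, 0, 1],
    [0, 0, 0.08, 0, 0, 0, 1],
    [0, 0, 0, 0, 0, 0, 1],
  ],
)

```text
t: 13.05
tcp_pos: [0.561, -0.2115, 0.0857]
tool_rot: [0.983, 0.184, 0.001, 0.0]
force: [-10.3, 2.6, 29.6]
width: -0.003
```

Call:
arm_command(
  series=[
    [0, 0, -0.2, 0, 0, 0, 1],
    [0, 0, -0.5, 0, 0, 0, 1],
    [0, 0, -1, 0, 0, 0, 1],
    [0, 0, -1, 0, 0, 0, 1],
    [0, 0, -1, 0, 0, 0, 1],
    [0, 0, -1, 0, 0, 0, 1],
    [-0.8, 0.5, 0, 0, 0, 0, 1],
    [-0.8, 0.5, 0, 0, 0, 0, 1],
    [-0.8, 0.5, 0, 0, 0, 0, 1],
    [0, 0, 0, 0, 0, 0, 1],
    [0, 0, 0, 0, 0, 0, 1],
  ],
)

```text
t: 14.42
tcp_pos: [0.5102, -0.2788, 0.2252]
tool_rot: [0.983, 0.184, 0.0, -0.0]
force: [0.1, -0.4, -1.2]
width: 0.004
```

```bash
python3 - <<'E'
from h import *
import pickle
s=sense();print(s['tcp_pos'],s['force'],s['t'])
d=shot('scene');e=pickle.load(open('scene.pkl','rb'))
f=cv2.absdiff(d['image'],e['image'])
a,b=d['image'][180:380,130:530],e['image'][180:380,130:530]
cv2.imwrite('pics/f.png',cv2.resize(np.vstack([a,b]),None,fx=1.5,fy=1.5))
E
```

```text
[ 0.51018126 -0.27881722  0.22521524] [ 0.08052424 -0.36844633 -1.18881384] 14.425
```

View pics/f.png

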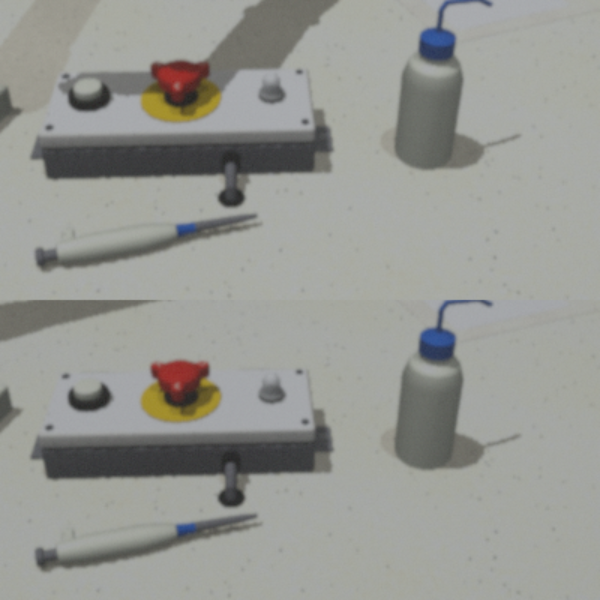

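The before and after views match: head out and at rest, reset button out, bottle and pipette unmoved. The arm is clear, so I'm handing the job in.

```bash
python3 -c "from cell import close_job;print(close_job())"
```

```text
the job is handed in; nothing more can be done
None
```

The supply-stop check is done and handed in at about 14.4 s, well inside the 61 s limit.

- **Stop pressed:** I pressed the head straight in with the shut fingertips. It bottomed at z = 0.106 m with about 11 N, and the picture then showed it latched down.
- **Head turned and released:** I pushed one lobe clockwise to roughly 55° (an estimate) until the head sprang out, then backed off so it could turn back. Its outline in the scene camera then matched the start image to within 1 pixel; a latched head would shift it by about 4.
- **Reset pressed:** With the head out, I pressed the reset button until it bottomed at z = 0.0857 m, with about 30 N upward. I then let it come out.

In the last scene view the stop, reset button, bottle and pipette look the same as at the start, and the force reading is near zero with the arm clear. The rack is mostly outside that crop and the marker is hidden behind the station. I did not re-measure either of them, though the arm never came near the rack, and the marker looked in place in the earlier wrist views. No check failed or disagreed.

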